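# Clear the condiment carrier for wiping and hold it

## Task

I want to wipe the worktop under the condiment carrier. Stand the glass salt shaker back in the carrier's small empty middle compartment, handling it gently so the glass is not squeezed hard, knocked or dropped, then swing the carrier's handle up until it stands upright and lift the whole carrier straight up by its wooden grip. Finish while still holding it about 10 cm above where it stood, level all the way and still, with everything in it, and leave the other things on the worktop where they are.

Things in the scene. Friction and masses are not known exactly. Their poses are not given: they have to be found in the camera images.
- shaker_center (a point): Salt shaker: upright glass with a grey domed cap, 44 mm diameter, 90 mm high, about 100 g, alone on the worktop right of the carrier. The point is its centre, 45 mm above its underside; z is its axis. The lower 74 mm are 44 mm thick, the cap narrows to 34 mm. Fragile: grip it with 20 to 30 N; over 45 N a finger, 30 N on setting down or a drop over 10 mm is too much.
- carrier: Loose condiment carrier: wooden board 290 (y) x 104 mm (x) on rubber feet, low wire gallery, swinging wire handle; 0.36 kg, 0.9 kg loaded. Origin: centre of the underside; y along its length, the handle lies folded over the -x side. Board top 13 mm above the origin, wires to 51 mm, end ears to 97 mm. Outer compartments centred at y = +79 and -79 mm, a small empty one in the middle.
- bay_center (a point): Centre of the floor of the carrier's small middle compartment (13 mm above the carrier's origin), axes as the carrier's. Square, 59 mm clear between wires that reach 38 mm above this floor. The shaker stands here on the floor. Jar and glass beside it (up to 102 mm above the carrier's origin) begin about 34 mm away along y; along x nothing rises above the wires.
- pivot_center (a point): Middle of the handle's pivot axis on the carrier, 86 mm above the carrier's origin. The axis runs along carrier y.
- grip_center (a point): Centre of the handle's wooden grip: a round sleeve 17 mm thick, 100 mm long, along carrier y; it turns freely on the wire, so the hand need not turn as the handle swings. 115 mm from the pivot axis: folded it is 115 mm from the axis towards carrier -x, 86 mm above the worktop; upright it is straight above the axis, 201 mm above the worktop.
- carrier_handle (a joint): Angle of the swinging handle: 0 folded level over the carrier's -x side (on its stop), 1.57 upright, 3.14 folded over the +x side. Very little friction: it falls to a side if let go. Lifted by the upright handle the carrier hangs level.
- syrup_jar: Squat glass jar of dark syrup with a deep plastic collar and flap lid, 89 mm wide, 84 mm high, 0.24 kg, in one of the carrier's outer compartments (which one varies). Origin: centre of its underside. It stays there.
- tea_glass: Clear drinking glass, 77 mm wide, 89 mm high, 0.20 kg, empty, in the carrier's other outer compartment. Origin: centre of its underside. It stays there.
- mug: Bystander: green mug with handle, 86 x 118 x 96 mm, on the worktop at the right. Origin: centre of its underside. Leave it where it is.
- spoon: Bystander: steel spoon, 173 mm long, lying on the worktop at the left. Origin: middle of its underside. Leave it where it is.
Things that resemble listed ones, but are neither listed nor needed, are in the scene too. What is shaped like the syrup_jar but red is not meant.

How it is judged:
On the way, in this order (a step that is already met when the one before it is completed fails the run):
1. the salt shaker stands in the middle compartment, let go (x of shaker_center in the frame of bay_center between -0.014 and 0.014 m and y of shaker_center in the frame of bay_center between -0.014 and 0.014 m and z of shaker_center in the frame of bay_center between 0.036 and 0.051 m and angle between shaker_center's own z axis and vertical below 0.12 rad and contact force between the fingers and salt_shaker below 0.3 N and height (world z) of carrier below 0.01 m), for 0.2 s.
2. the handle has been swung upright while the carrier still stands on the worktop (value of joint carrier_handle between 1.3 and 1.85 rad and height (world z) of carrier below 0.015 m), for 0.1 s.
At the end, for the whole second after the job is handed in: Held by the upright handle (grip over 3 N, handle within 0.27 rad of upright), carrier underside 70 to 150 mm up, within 170 mm of where it stood, tilt under 0.09 rad, under 0.03 m/s and 0.2 rad/s; shaker, jar and glass stand in their compartments (height (world z) of carrier between 0.07 and 0.15 m and angle between carrier's own z axis and vertical below 0.09 rad and linear speed of carrier below 0.03 m/s and angular speed of carrier below 0.2 rad/s and contact force between the fingers and carrier above 3 N and distance of carrier from where it was at the start of the episode below 0.17 m and value of joint carrier_handle between 1.3 and 1.85 rad and x of shaker_center in the frame of bay_center between -0.014 and 0.014 m and y of shaker_center in the frame of bay_center between -0.014 and 0.014 m and z of shaker_center in the frame of bay_center between 0.036 and 0.051 m and angle between shaker_center's own z axis and vertical below 0.25 rad and z of each of syrup_jar, tea_glass in the frame of carrier below 0.022 m and horizontal distance between each of syrup_jar, tea_glass and carrier below 0.105 m); the arm keeps its last pose, push and grip.
It fails at once if the glass salt shaker is squeezed hard by the fingers (contact force between the fingers and salt_shaker above 90 N).
It fails at once if the salt shaker is knocked hard against the carrier (contact force between salt_shaker and carrier above 30 N).
It fails at once if the salt shaker is dropped (falls freely) or tipped over ((contact force between the fingers and salt_shaker below 0.1 N and linear speed of salt_shaker above 0.5 m/s) or angle between shaker_center's own z axis and vertical above 0.6 rad).
It fails at once if the carrier with its open glass and jar is tipped (angle between carrier's own z axis and vertical above 0.2 rad).
It fails at once if a bystander is disturbed (distance of any of mug, spoon from where it was at the start of the episode above 0.03 m).
It also fails if it takes over 59 s, if anything falls off the work surface, if the arm or the gripper's body presses on something with over 40 N, if the wrist force passes 120 N, or if a joint passes its speed limit or range.

## Robot

A 6-joint arm with a two-finger parallel gripper is mounted at the origin on a cart in front of the work surface, level with it; the furniture and walls round the work are solid. World frame = base frame: x ahead of the robot, y to its left, z up, the work surface at z = 0. Lengths are in m, angles in rad, forces in N, time in s.
With the tool pointing down it reaches from about 0.3 to 0.775 m from the base axis. Payload 14.6 kg.
Tool frame: the origin (TCP) lies midway between the tips of the shut fingers; the grasp point (between the pads) lies 19 mm behind it (ctrl.pinch_z is the distance from the TCP to the grasp point, in m); z points along the fingers, y is the line along which they close (so a half turn about z gives the same grasp; the last joint's range is limited). The gripper opens to 94 mm and grips with 3 to 60 N. Pads are 16 mm wide; open, the fingers measure 119 mm over their backs; the gripper's body (75 mm by 177 mm) begins 78 mm behind the grasp point.
Start: joints at [1.14, 0.3, 1.521, -0, 1.321, -0.067], TCP at [0.196, 0.514, 0.205] pointing down, gripper open.
Joint ranges: [-3.03, 3.03], [-0.79, 2.21], [0.23, 2.52], [-1.04, 4.18], [0, 3.07], [-2.55, 2.55]. Speed limits (rad/s): [2.22, 2.22, 2.57, 3.14, 3.14, 3.14].

## Interface

Orientations are given as [roll, pitch, yaw] about the fixed x, y, z axes, in that order (R = Rz(yaw) Ry(pitch) Rx(roll)).
In Python, from station import ctrl gives the robot as it stands.
- The arm moves only by the tool jog_arm, never from a script. Its argument "motion" is a list of rows, each a list of 7 numbers: the shift along the tool's x, y, z in m, then the turn, a rotation vector about the tool's x, y, z in rad, then the opening, from -1 (shut) to 1 (fully open). In form: [[tx, ty, tz, rx, ry, rz, gripper], ...]. A call has 1 to 5 rows; each row shifts and turns the commanded pose from where the row before left it, along the tool's axes as they then stand; what a row does not reach is not made up. A row lasts 1/10 s, in which the tool goes at most 50 mm and 8.59 degrees, less where a joint would pass 70% of its speed; a pose out of reach is approached as far as the arm can. A call is refused whole if a number of a shift passes 0.05 or a number of a turn 0.15, either way. A call with a gripper value outside its range is refused whole. The fingers move at their own pace and stop on an object; "squeeze" is the grip in N (left out, the last holds). Time passes only in rows, so rows that do not move let the fingers close. It gives the time, the measured TCP pose, the force, the opening and the grip force at its end, in the units of the state.
- ctrl.get_obs(): the state, without advancing time (a new reading comes with each control period).
- ctrl.camera(name): name is "scene" or "top" or "wrist"; returns the picture (400x640x3 uint8, red, green, blue); there is no depth.
- ctrl.camera_model(name): a dict with "intrinsics" (3x3 intrinsics, pixels), "k1" (the pictures are not rectified: a ray, as slopes to the right and down, at radius r is drawn at 1 + k1 r^2 times it, then the intrinsics apply), "rvec" (rotation vector, rad) and "tvec" (3), from world to camera coordinates, as OpenCV has them. Camera axes: x right, y down, z forward; pixel columns grow to the right and rows downward; lengths in m; the calibration is good to about 2 mm. A picture is of the moment at which its call begins: read the wrist's pose just before it. camera_model takes no time and is no camera call; for the wrist camera it gives the pose at the moment of the call.
- ctrl.hand_in(): hands the job in; it is judged then, once.
The state is a dict: "time_s": time; "qpos": joint angles; "joint_vel": joint speeds; "tau": joint torques, N m; "ee_pos": TCP position; "eef_rot": TCP orientation; "force": force on the tool from outside, world axes, zero at the start; "moment": the same for the moment, N m; "grip_width": finger opening in m; "grip_force": force on a finger pad.
Only numpy, scipy, OpenCV 4.12 (cv2) and the standard library are available. Lean on these libraries where they do the work, as an engineer would, in place of code of your own. Each camera call takes 0.05 s, during which the arm holds its last target. There are 200 camera calls.

## Working session

There is one attempt and no reset: what is moved stays moved. The work goes in short steps, Python scripts to look and compute and a tool call to move; the robot and the scene stay as the last step left them, time stands still between calls to the robot, and variables do not carry over. Pictures are saved under pics/ and viewed, at most 10 in all, crops included, and the job is handed in when it is done.

Besides the shell and the picture viewer there is one more tool, called after "Emit:" by a JSON object that holds its "api" and its "payload". jog_arm: Moves the arm, as the interface text tells. Its arguments: {"type":"object","properties":{"motion":{"type":"array"},"squeeze":{"type":"number"}},"required":["motion"]}

```bash
mkdir -p pics; cat > h.py <<'E'
import numpy as np, cv2
from station import ctrl
def ray(m,u,v):
    K=m["intrinsics"];K=np.array(K);k=m["k1"]
    R=cv2.Rodrigues(np.array(m["rvec"],float))[0];t=np.array(m["tvec"],float)
    p=cv2.undistortPoints(np.array([[[u,v]]],float),K,np.array([k,0,0,0.]))[0,0]
    return -R.T@t, R.T@np.array([p[0],p[1],1])
def onz(m,u,v,z):
    o,d=ray(m,u,v);return o+d*(z-o[2])/d[2]
def proj(m,P):
    return cv2.projectPoints(np.array(P,float).reshape(-1,1,3),np.array(m["rvec"],float),np.array(m["tvec"],float),np.array(m["intrinsics"]),np.array([m["k1"],0,0,0.]))[0][:,0]
E
python3 - <<'E'
from h import *
for n in("scene","top"):
    im=ctrl.camera(n);cv2.imwrite(f"pics/{n}0.png",im[:,:,::-1])
    m=ctrl.camera_model(n);o,d=ray(m,320,200);print(n,o.round(3),d.round(3),m["k1"])
E
```

```text
scene [0.671 0.949 0.837] [-0.029 -0.808 -0.589] -0.07834413188754807
top [ 0.575 -0.068  1.261] [ 0.067 -0.015 -0.998] -0.029052023201429838
```

View pics/top0.png

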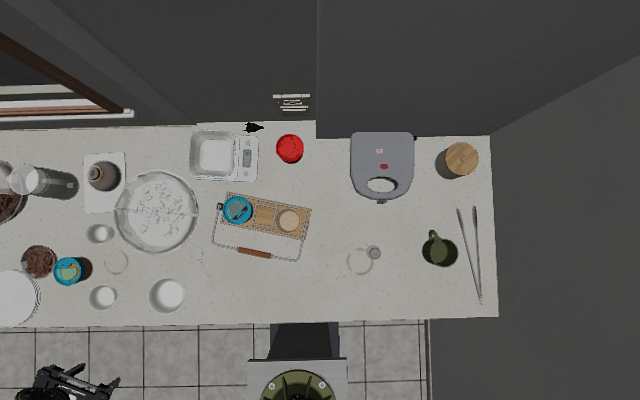

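View pics/scene0.png

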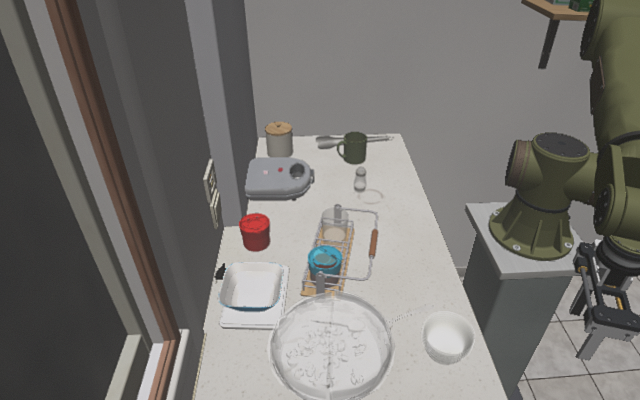

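Top view: carrier around (264,215), with the wooden grip at (254,252) on its near side. The shaker cap is at (374,252), the mug at (440,250) and the red decoy jar at (290,148). Next I'll measure the grip and shaker.

```bash
python3 - <<'E'
from h import *
m=ctrl.camera_model("top");im=cv2.imread("pics/top0.png")
c=im[180:290,190:400];cv2.imwrite("pics/c0.png",cv2.resize(c,None,fx=3.8,fy=3.8,interpolation=cv2.INTER_CUBIC))
hsv=cv2.cvtColor(im,cv2.COLOR_BGR2HSV)
msk=cv2.inRange(hsv,(3,110,40),(16,255,200))
msk[:235]=0;msk[270:]=0;msk[:,:225]=0;msk[:,285:]=0
ys,xs=np.nonzero(msk);print(len(xs),xs.min(),xs.max(),ys.min(),ys.max())
(r)=cv2.minAreaRect(np.c_[xs,ys].astype(np.float32));b=cv2.boxPoints(r);print(r)
P=np.array([onz(m,*p,0.09) for p in b]);print(P.round(3),P.mean(0))
print("cap",onz(m,374,252,.085))
E
```

```text
156 238 270 247 257
((253.83900451660156, 252.25120544433594), (32.75638198852539, 4.889012813568115), 12.094757080078125)
[[0.505 0.166 0.09 ]
 [0.519 0.163 0.09 ]
 [0.497 0.067 0.09 ]
 [0.482 0.07  0.09 ]] [0.50087794 0.11657617 0.09      ]
cap [ 0.49284237 -0.24483644  0.085     ]
```

View pics/c0.png

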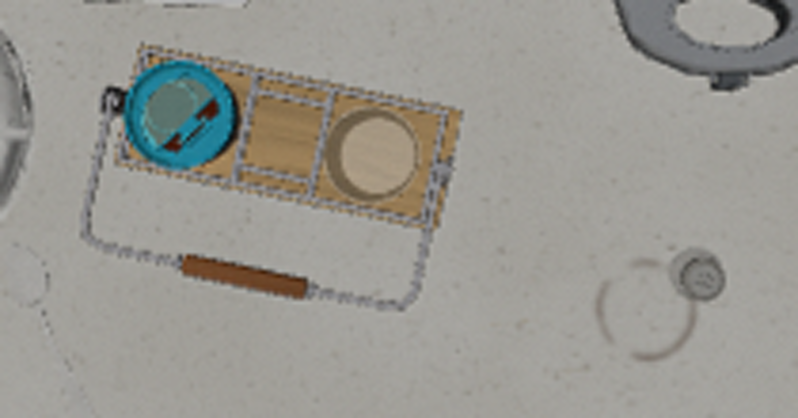

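Crop: jar at crop (180,115), glass (372,155), empty bay about (283,135), ears (113,100) and (443,172), shaker cap (698,275). There's a stain ring beside the shaker.

```bash
python3 - <<'E'
from h import *
m=ctrl.camera_model("top");s=ctrl.camera_model("scene")
f=lambda x,y,z:onz(m,190+(x+.5)/3.8-.5,180+(y+.5)/3.8-.5,z)
e1,e2=f(113,100,.088),f(443,172,.088);print("ears",e1,e2,(e1+e2)/2,np.linalg.norm(e1-e2),"yaw",np.arctan2(-(e1-e2)[0],(e1-e2)[1]))
q=[f(*p,.013) for p in((138,43),(462,108),(438,228),(115,165))]
print("board",np.round(q,3),np.mean(q,0),np.linalg.norm(q[0]-q[1]),np.linalg.norm(q[0]-q[3]))
print("bay floor-ish wires",np.mean([f(*p,.05) for p in((258,76),(332,95),(313,198),(237,180))],0))
c=f(698,277,.085);print("cap",c, "in scene",proj(s,[c,[c[0],c[1],0]]))
print(ctrl.get_obs())
E
```

```text
ears [0.64230686 0.21945791 0.088     ] [ 0.57922089 -0.04209521  0.088     ] [0.61076387 0.08868135 0.088     ] 0.2690536647871714 yaw -0.2366770130060443
board [[ 0.695  0.216  0.013]
 [ 0.633 -0.058  0.013]
 [ 0.532 -0.035  0.013]
 [ 0.592  0.236  0.013]] [0.61299774 0.08996184 0.013     ] 0.2807444770979417 0.10500706400576111
bay floor-ish wires [0.61084297 0.08775798 0.05      ]
cap [ 0.49131412 -0.24271709  0.085     ] in scene [[361.59549025 169.75090786]
 [360.35154855 191.04977903]]
{'time_s': 0.1, 'qpos': array([ 1.14040820e+00,  3.00455259e-01,  1.52150898e+00,  2.45589487e-05,
        1.32068806e+00, -6.66007852e-02]), 'joint_vel': array([ 9.07866159e-04, -1.80241095e-03, -2.21208362e-03, -8.68300066e-05,
       -2.21793937e-03, -7.02951475e-04]), 'tau': array([ 1.64996716e-03, -5.32634032e+01, -3.53286660e+01,  7.09603890e-02,
        2.35273369e-02, -1.50325627e-05]), 'ee_pos': array([0.19560032, 0.51379834, 0.20492552]), 'eef_rot': array([-3.14053695e+00, -9.42562059e-05,  2.77779918e+00]), 'force': array([ 0.31366923, -0.49163119, -0.47613126]), 'moment': array([ 3.97495674e-02, -2.17796122e-02, -8.37230488e-05]), 'grip_force': 0.0, 'grip_width': 0.09384339842860781}
```

```bash
cat >> h.py <<'E'
from scipy.spatial.transform import Rotation as Ro
def plan(P,yaw,n,p=None,R=None):
    o=ctrl.get_obs()
    p=np.array(o["ee_pos"]) if p is None else p
    R=Ro.from_euler("xyz",o["eef_rot"]) if R is None else R
    Rt=Ro.from_euler("xyz",[np.pi,0,yaw]);w=(R.inv()*Rt).as_rotvec()/n;d=(np.array(P)-p)/n
    for i in range(n):
        print(np.round(R.inv().apply(d),4).tolist(),np.round(w,4).tolist()); R=R*Ro.from_rotvec(w)
    return np.array(P),R
E
python3 - <<'E'
from h import *
p,R=plan([.42,.2,.22],1.338,10); print(); plan([.4915,-.243,.15],1.338,10,p,R)
E
```

```text
[-0.0321, -0.0213, -0.0015] [-0.0001, 0.0001, 0.144]
[-0.0349, -0.0165, -0.0015] [-0.0001, 0.0001, 0.144]
[-0.0369, -0.0113, -0.0015] [-0.0001, 0.0001, 0.144]
[-0.0381, -0.0059, -0.0015] [-0.0001, 0.0001, 0.144]
[-0.0386, -0.0004, -0.0015] [-0.0001, 0.0001, 0.144]
[-0.0382, 0.0051, -0.0015] [-0.0001, 0.0001, 0.144]
[-0.0371, 0.0106, -0.0015] [-0.0001, 0.0001, 0.144]
[-0.0352, 0.0158, -0.0015] [-0.0001, 0.0001, 0.144]
[-0.0326, 0.0207, -0.0015] [-0.0001, 0.0001, 0.144]
[-0.0293, 0.0251, -0.0015] [-0.0001, 0.0001, 0.144]

[-0.0415, 0.0172, 0.007] [0.0, -0.0, 0.0]
[-0.0415, 0.0172, 0.007] [0.0, -0.0, 0.0]
[-0.0415, 0.0172, 0.007] [0.0, -0.0, 0.0]
[-0.0415, 0.0172, 0.007] [0.0, -0.0, 0.0]
[-0.0415, 0.0172, 0.007] [0.0, -0.0, 0.0]
[-0.0415, 0.0172, 0.007] [0.0, -0.0, 0.0]
[-0.0415, 0.0172, 0.007] [0.0, -0.0, 0.0]
[-0.0415, 0.0172, 0.007] [0.0, -0.0, 0.0]
[-0.0415, 0.0172, 0.007] [0.0, -0.0, 0.0]
[-0.0415, 0.0172, 0.007] [0.0, -0.0, 0.0]
```

Emit:
{"api": "jog_arm", "payload": {"motion": [[-0.032,-0.021,-0.0015,0,0,0.144,1],[-0.035,-0.0165,-0.0015,0,0,0.144,1],[-0.037,-0.011,-0.0015,0,0,0.144,1],[-0.038,-0.006,-0.0015,0,0,0.144,1],[-0.0385,0,-0.0015,0,0,0.144,1]]}}

```text
time_s: 0.6
ee_pos: [0.309, 0.3565, 0.2128]
eef_rot: [-3.141, 0.0, 2.052]
force: [0.2, 0.7, -0.1]
grip_width: 0.094
grip_force: 0.0
```

Emit:
{"api": "jog_arm", "payload": {"motion": [[-0.038,0.005,-0.0015,0,0,0.144,1],[-0.037,0.0105,-0.0015,0,0,0.144,1],[-0.035,0.016,-0.0015,0,0,0.144,1],[-0.0325,0.0205,-0.0015,0,0,0.144,1],[-0.0295,0.025,-0.0015,0,0,0.144,1]]}}

```text
time_s: 1.1
ee_pos: [0.4207, 0.1998, 0.2204]
eef_rot: [-3.141, 0.0, 1.332]
force: [0.4, -0.2, 1.1]
grip_width: 0.0939
grip_force: 0.0
```

Emit:
{"api": "jog_arm", "payload": {"motion": [[-0.0415,0.017,0,0,0,0,1],[-0.0415,0.017,0,0,0,0,1],[-0.0415,0.017,0,0,0,0,1],[-0.0415,0.017,0,0,0,0,1],[-0.0415,0.017,0,0,0,0,1]]}}

```text
time_s: 1.6
ee_pos: [0.4547, -0.0221, 0.2204]
eef_rot: [-3.141, -0.0, 1.338]
force: [0.4, -0.2, 0.1]
grip_width: 0.0937
grip_force: 0.0
```

Emit:
{"api": "jog_arm", "payload": {"motion": [[-0.0415,0.017,0,0,0,0,1],[-0.0415,0.017,0,0,0,0,1],[-0.0415,0.017,0,0,0,0,1],[-0.0,0.0,0,0,0,0,1]]}}

```text
time_s: 2.0
ee_pos: [0.4757, -0.1571, 0.2198]
eef_rot: [-3.141, 0.0, 1.334]
force: [-0.6, -0.5, -0.5]
grip_width: 0.0935
grip_force: 0.0
```

```bash
python3 - <<'E'
from h import *
o=ctrl.get_obs();m=ctrl.camera_model("wrist");im=ctrl.camera("wrist");cv2.imwrite("pics/w1.png",im[:,:,::-1])
print(o["ee_pos"],o["eef_rot"],o["time_s"],ray(m,320,200))
print(proj(m,[[.4915,-.243,.09],[.4915,-.243,.0]]))
plan([.4915,-.243,.15],1.338,3)
E
```

```text
[ 0.4756618  -0.15711505  0.21977144] [-3.14066006e+00  4.39198740e-04  1.33354497e+00] 2.0 (array([ 0.49638018, -0.0751998 ,  0.39984876]), array([-0.06400986, -0.27000781, -0.96079556]))
[[347.99370655 258.70033243]
 [342.3550363  230.67000469]]
[-0.0273, 0.0121, 0.0232] [-0.0004, -0.0, -0.0012]
[-0.0273, 0.012, 0.0232] [-0.0004, -0.0, -0.0012]
[-0.0273, 0.012, 0.0233] [-0.0004, -0.0, -0.0012]
```

View pics/w1.png

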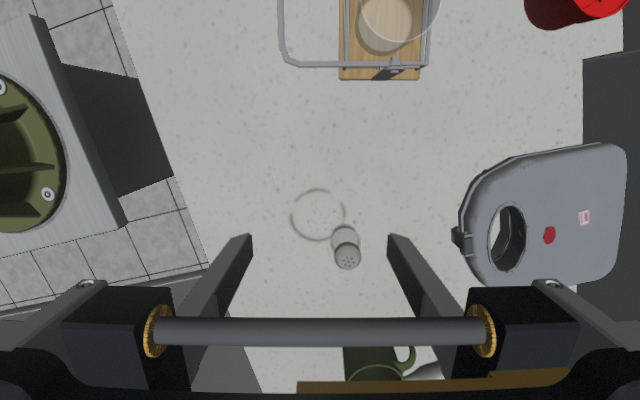

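The wrist view shows the shaker cap at (347,259). My estimate projects to (348,259), so the position is confirmed. Descending with the TCP at 0.045.

Emit:
{"api": "jog_arm", "payload": {"motion": [[-0.0275,0.012,0.0235,0,0,0,1],[-0.0275,0.012,0.0235,0,0,0,1],[-0.027,0.012,0.023,0,0,0,1],[0,0,0,0,0,0,1]]}}

```text
time_s: 2.45
ee_pos: [0.4909, -0.2419, 0.1471]
eef_rot: [-3.137, -0.001, 1.337]
force: [-0.0, 0.9, 0.2]
grip_width: 0.0941
grip_force: 0.0
```

Emit:
{"api": "jog_arm", "payload": {"motion": [[0,0,0.025,0,0,0,1],[0,0,0.025,0,0,0,1],[0,0,0.025,0,0,0,1],[0,0,0.025,0,0,0,1],[0,0,0.005,0,0,0,1]]}}

```text
time_s: 2.95
ee_pos: [0.491, -0.2393, 0.0436]
eef_rot: [-3.138, -0.001, 1.339]
force: [0.2, 0.5, 0.1]
grip_width: 0.0942
grip_force: 0.0
```

```bash
python3 - <<'E'
from h import *
o=ctrl.get_obs();print(o["ee_pos"],o["eef_rot"],o["force"])
plan([.4915,-.243,.045],1.338,1)
E
```

```text
[ 0.49104907 -0.23930557  0.04364902] [-3.13814056e+00 -1.13105384e-03  1.33901162e+00] [0.15847589 0.45933087 0.07696526]
[-0.0035, 0.0013, -0.0014] [-0.0035, -0.0011, 0.001]
```

Emit:
{"api": "jog_arm", "payload": {"motion": [[-0.0035,0.0015,-0.0015,-0.0035,-0.001,0,1],[0,0,0,0,0,0,0.2],[0,0,0,0,0,0,0.1],[0,0,0,0,0,0,0.0],[0,0,0,0,0,0,-0.05]], "squeeze": 25}}

```text
time_s: 3.45
ee_pos: [0.4927, -0.2451, 0.0475]
eef_rot: [3.137, 0.001, 1.338]
force: [-0.2, -0.3, 0.4]
grip_width: 0.0654
grip_force: 0.0
```

Emit:
{"api": "jog_arm", "payload": {"motion": [[0,0,0,0,0,0,-0.1],[0,0,0,0,0,0,-0.2],[0,0,0,0,0,0,-0.4],[0,0,0,0,0,0,-0.4],[0,0,0,0,0,0,-0.4]]}}

```text
time_s: 3.95
ee_pos: [0.4925, -0.2449, 0.0469]
eef_rot: [3.138, 0.001, 1.338]
force: [-0.6, -1.1, 0.1]
grip_width: 0.0359
grip_force: 24.7
```

```bash
python3 - <<'E'
from h import *
im=ctrl.camera("wrist");m=ctrl.camera_model("wrist");cv2.imwrite("pics/w2.png",cv2.resize(im[180:400,180:480,::-1],None,fx=2.6,fy=2.6))
print(ctrl.get_obs()["grip_width"],ctrl.get_obs()["grip_force"],ctrl.pinch_z,(proj(m,[[.4915,-.243,.09]])-[180,180])*2.6)
E
```

```text
0.035492576577019805 24.67631635372527 0.0188 [[353.25434379 247.8856075 ]]
```

View pics/w2.png

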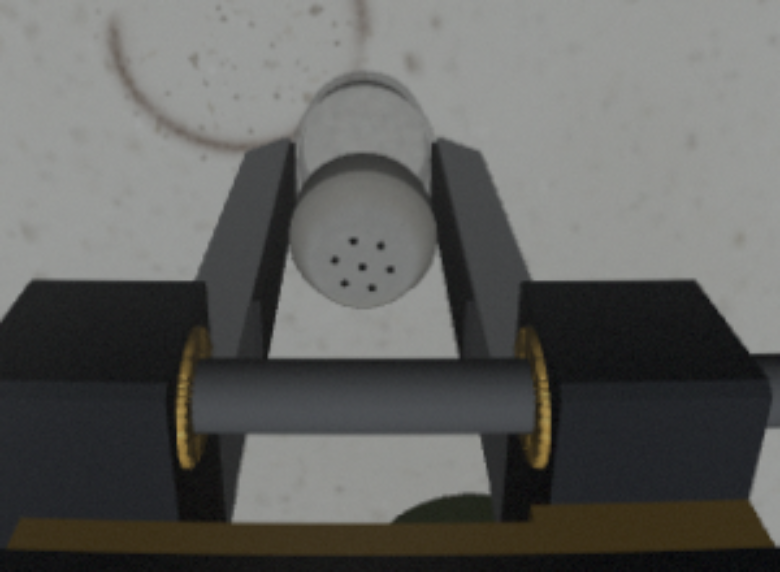

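The shaker is held between the pads with the cap centred between the fingers. The 36 mm opening is narrower than the 44 mm body, so I'll do a small test lift first.

Emit:
{"api": "jog_arm", "payload": {"motion": [[0,0,-0.003,0,0,0,-0.4],[0,0,-0.004,0,0,0,-0.4],[0,0,-0.004,0,0,0,-0.4],[0,0,0,0,0,0,-0.4]]}}

```text
time_s: 4.4
ee_pos: [0.4928, -0.2451, 0.0587]
eef_rot: [3.137, 0.001, 1.338]
force: [-0.5, 0.5, -0.7]
grip_width: 0.0358
grip_force: 24.6
```

```bash
python3 - <<'E'
from h import *
im=ctrl.camera("wrist");cv2.imwrite("pics/w3.png",cv2.resize(im[180:400,180:480,::-1],None,fx=2.6,fy=2.6))
im=ctrl.camera("scene");cv2.imwrite("pics/s3.png",cv2.resize(im[110:230,280:440,::-1],None,fx=5,fy=5,interpolation=cv2.INTER_CUBIC))
o=ctrl.get_obs();print(o["grip_width"],o["grip_force"],o["force"],o["ee_pos"])
a=cv2.imread("pics/w2.png");b=cv2.imread("pics/w3.png")
print(cv2.phaseCorrelate(np.float32(cv2.cvtColor(a[160:300,300:430],6)),np.float32(cv2.cvtColor(b[160:300,300:430],6))))
E
```

```text
0.03564624520021489 24.624641864793375 [ 0.78885263  0.17831    -1.72877052] [ 0.49252941 -0.24498717  0.05809568]
((0.49380194833551627, -0.04554282857385772), 0.9699760884414484)
```

View pics/s3.png

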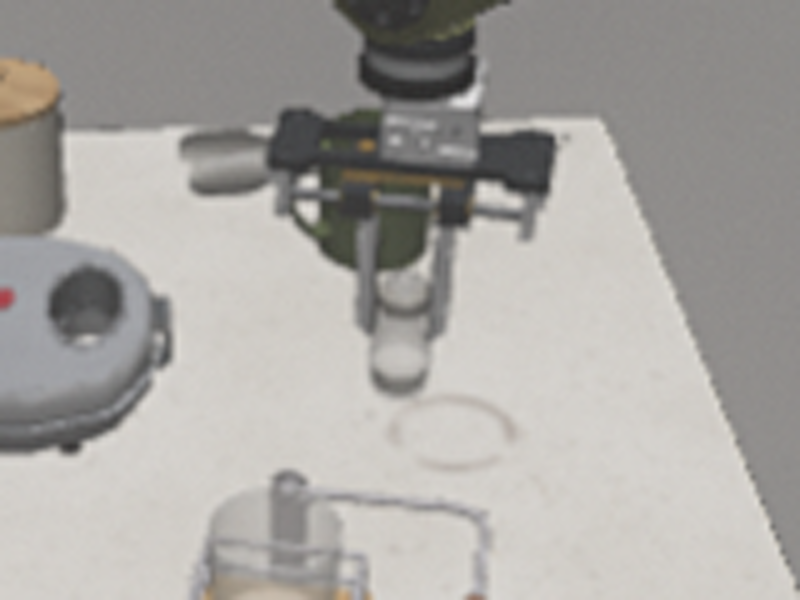

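Held: the shaker hangs vertically between the fingers and clear of the worktop. Raising and carrying it over the bay.

Emit:
{"api": "jog_arm", "payload": {"motion": [[0,0,-0.02,0,0,0,-0.4],[0,0,-0.03,0,0,0,-0.4],[0,0,-0.03,0,0,0,-0.4],[0,0,-0.03,0,0,0,-0.4],[0,0,-0.015,0,0,0,-0.4]]}}

```text
time_s: 5.0
ee_pos: [0.4926, -0.245, 0.1855]
eef_rot: [3.135, 0.002, 1.338]
force: [0.4, -0.2, -1.7]
grip_width: 0.0357
grip_force: 24.6
```

```bash
python3 - <<'E'
from h import *
o=ctrl.get_obs();print(o["ee_pos"],o["eef_rot"])
plan([.6115,.0875,.18],1.337,1)
E
```

```text
[ 0.49258223 -0.24502726  0.18549768] [3.13532393e+00 1.85000316e-03 1.33779000e+00]
[0.351, 0.0389, 0.0051] [0.0063, 0.0018, 0.0008]
```

Emit:
{"api": "jog_arm", "payload": {"motion": [[0.02,0.002,0,0.006,0.002,0,-0.4],[0.035,0.004,0,0,0,0,-0.4],[0.04,0.0045,0,0,0,0,-0.4],[0.04,0.0045,0,0,0,0,-0.4],[0.04,0.0045,0,0,0,0,-0.4]]}}

```text
time_s: 5.5
ee_pos: [0.5517, -0.0775, 0.1829]
eef_rot: [-3.139, -0.001, 1.338]
force: [0.3, -0.2, -1.1]
grip_width: 0.0356
grip_force: 24.6
```

Emit:
{"api": "jog_arm", "payload": {"motion": [[0.04,0.0045,0,0,0,0,-0.4],[0.04,0.0045,0,0,0,0,-0.4],[0.04,0.0045,0,0,0,0,-0.4],[0.03,0.004,0,0,0,0,-0.4],[0.02,0.002,0,0,0,0,-0.4]]}}

```text
time_s: 6.0
ee_pos: [0.61, 0.0841, 0.1827]
eef_rot: [-3.139, -0.001, 1.339]
force: [-0.3, -0.6, -0.7]
grip_width: 0.0358
grip_force: 24.6
```

Emit:
{"api": "jog_arm", "payload": {"motion": [[0,0,0,0,0,0,-0.4],[0,0,0,0,0,0,-0.4]]}}

```text
time_s: 6.2
ee_pos: [0.6095, 0.0818, 0.1828]
eef_rot: [-3.138, -0.001, 1.338]
force: [0.6, -0.6, -1.3]
grip_width: 0.0358
grip_force: 24.6
```

```bash
python3 - <<'E'
from h import *
m=ctrl.camera_model("wrist");im=ctrl.camera("wrist");cv2.imwrite("pics/w4.png",cv2.resize(im[:,:,::-1],None,fx=1.25,fy=1.25))
o=ctrl.get_obs();print(o["ee_pos"],o["eef_rot"],o["grip_force"])
plan([.6115,.0875,.15],1.337,1)
u=np.array([-np.sin(-.234),np.cos(.234),0]);c=np.array([.612,.089,0])
print(proj(m,[c+[0,0,.013],c+u*.03+[0,0,.051],c-u*.03+[0,0,.051],c+u*.134+[0,0,.097],c-u*.134+[0,0,.097]])*1.25)
E
```

```text
[0.60945735 0.08125948 0.18293822] [-3.13864961e+00 -6.58635614e-04  1.33748785e+00] 24.625333301955834
[0.0065, 0.0006, 0.0329] [-0.0029, -0.0007, 0.0005]
[[399.84860289 227.26916185]
 [399.84832855 203.35997939]
 [399.73143374 267.40341243]
 [400.0184389   62.86573961]
 [399.43613996 392.95677332]]
```

View pics/w4.png

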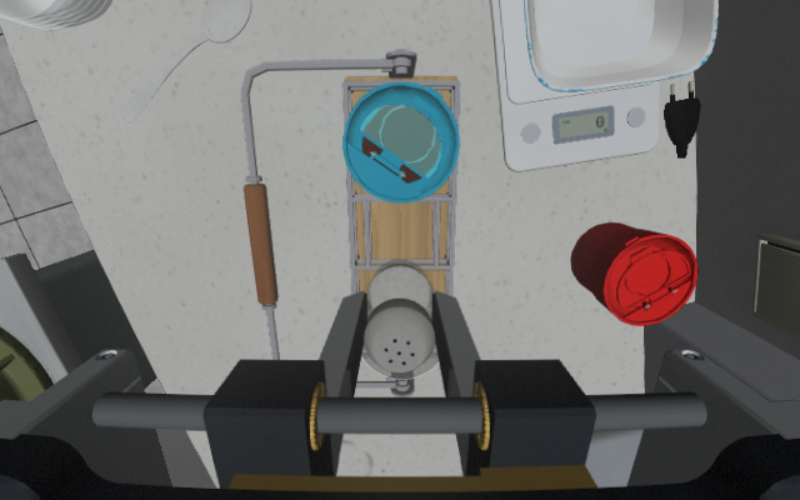

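The wrist view shows the divider wires at rows 200 and 267 and the ears at (401,60) and (402,385). These match the prediction within 1–2 mm, and the spoon is far off at top left. Aligning and descending in stages.

Emit:
{"api": "jog_arm", "payload": {"motion": [[0.0065,0.0015,0,-0.003,0,0,-0.4],[0,0,0.02,0,0,0,-0.4],[0,0,0.02,0,0,0,-0.4],[0,0,0.02,0,0,0,-0.4],[0,0,0,0,0,0,-0.4]]}}

```text
time_s: 6.75
ee_pos: [0.6115, 0.0874, 0.1207]
eef_rot: [-3.138, 0.0, 1.337]
force: [0.6, 0.7, -1.3]
grip_width: 0.036
grip_force: 24.6
```

Emit:
{"api": "jog_arm", "payload": {"motion": [[0,0,0,0,0,0,-0.4]]}}

```text
time_s: 6.85
ee_pos: [0.6129, 0.0877, 0.1238]
eef_rot: [3.141, -0.001, 1.337]
force: [-0.2, 0.6, 0.5]
grip_width: 0.0355
grip_force: 24.6
```

```bash
python3 - <<'E'
from h import *
o=ctrl.get_obs();print(o["ee_pos"],o["eef_rot"],o["grip_force"],o["force"])
plan([.6125,.0875,.07],1.337,1)
E
```

```text
[0.61292014 0.08766337 0.12384466] [ 3.14078424e+00 -1.07447737e-03  1.33719560e+00] 24.627422410994768 [-0.18425264  0.58722726  0.46934787]
[-0.0003, -0.0004, 0.0538] [0.0008, -0.0011, 0.0002]
```

Emit:
{"api": "jog_arm", "payload": {"motion": [[0,0,0.015,0,0,0,-0.4],[0,0,0.015,0,0,0,-0.4],[0,0,0.015,0,0,0,-0.4],[0,0,0.007,0,0,0,-0.4],[0,0,0,0,0,0,-0.4]]}}

```text
time_s: 7.35
ee_pos: [0.6121, 0.0879, 0.0696]
eef_rot: [-3.14, -0.0, 1.338]
force: [-1.4, 0.2, -1.0]
grip_width: 0.036
grip_force: 24.6
```

Emit:
{"api": "jog_arm", "payload": {"motion": [[0,0,0.003,0,0,0,-0.4],[0,0,0,0,0,0,-0.4]]}}

```text
time_s: 7.55
ee_pos: [0.6129, 0.088, 0.0683]
eef_rot: [3.141, -0.001, 1.338]
force: [0.1, -0.3, -1.7]
grip_width: 0.0357
grip_force: 24.6
```

Emit:
{"api": "jog_arm", "payload": {"motion": [[0,0,0.002,0,0,0,-0.4],[0,0,0.002,0,0,0,-0.4],[0,0,0,0,0,0,-0.4]]}}

```text
time_s: 7.85
ee_pos: [0.6127, 0.088, 0.064]
eef_rot: [3.141, -0.001, 1.338]
force: [-0.7, -0.3, -0.9]
grip_width: 0.0359
grip_force: 24.6
```

Emit:
{"api": "jog_arm", "payload": {"motion": [[0,0,0.001,0,0,0,-0.4],[0,0,0.001,0,0,0,-0.4],[0,0,0,0,0,0,-0.4]]}}

```text
time_s: 8.15
ee_pos: [0.6127, 0.088, 0.062]
eef_rot: [3.141, -0.001, 1.338]
force: [0.6, -0.1, 0.1]
grip_width: 0.0357
grip_force: 24.6
```

Emit:
{"api": "jog_arm", "payload": {"motion": [[0,0,0.001,0,0,0,-0.4],[0,0,0,0,0,0,-0.4]]}}

```text
time_s: 8.35
ee_pos: [0.6127, 0.088, 0.061]
eef_rot: [3.141, -0.001, 1.338]
force: [-0.3, 1.1, -1.1]
grip_width: 0.0357
grip_force: 24.6
```

Emit:
{"api": "jog_arm", "payload": {"motion": [[0,0,0.001,0,0,0,-0.4],[0,0,0,0,0,0,-0.4]]}}

```text
time_s: 8.55
ee_pos: [0.6127, 0.088, 0.06]
eef_rot: [3.141, -0.001, 1.338]
force: [0.3, 0.8, -1.0]
grip_width: 0.0357
grip_force: 24.6
```

Emit:
{"api": "jog_arm", "payload": {"motion": [[0,0,0.001,0,0,0,-0.4],[0,0,0,0,0,0,-0.4]]}}

```text
time_s: 8.75
ee_pos: [0.6129, 0.0882, 0.0598]
eef_rot: [3.141, -0.001, 1.338]
force: [-2.0, 0.4, 5.1]
grip_width: 0.0356
grip_force: 25.1
```

Contact on the floor with 5 N at exactly the expected height. Opening slowly.

Emit:
{"api": "jog_arm", "payload": {"motion": [[0,0,-0.0005,0,0,0,-0.2],[0,0,0,0,0,0,-0.1],[0,0,0,0,0,0,0.1],[0,0,0,0,0,0,0.3],[0,0,0,0,0,0,0.5]]}}

```text
time_s: 9.25
ee_pos: [0.6127, 0.088, 0.0596]
eef_rot: [3.141, -0.001, 1.338]
force: [-0.2, 0.6, -0.8]
grip_width: 0.0629
grip_force: 0.0
```

Emit:
{"api": "jog_arm", "payload": {"motion": [[0,0,0,0,0,0,0.5],[0,0,0,0,0,0,0.5],[0,0,-0.015,0,0,0,0.5],[0,0,-0.035,0,0,0,0.5],[0,0,-0.05,0,0,0,0.5]]}}

```text
time_s: 9.75
ee_pos: [0.6116, 0.0878, 0.1599]
eef_rot: [-3.139, 0.0, 1.338]
force: [0.8, -0.3, 0.9]
grip_width: 0.0705
grip_force: 0.0
```

Emit:
{"api": "jog_arm", "payload": {"motion": [[0,0,-0.04,0,0,0,0.5],[0,-0.03,0,0,0,0,0.5],[0,-0.04,0,0,0,0,0.5],[0,-0.03,0,0,0,0,0.3],[0,0,0,0,0,0,0.0]]}}

```text
time_s: 10.25
ee_pos: [0.5132, 0.1117, 0.2014]
eef_rot: [3.14, -0.002, 1.339]
force: [0.0, -0.2, 0.5]
grip_width: 0.0577
grip_force: 0.0
```

```bash
python3 - <<'E'
from h import *
m=ctrl.camera_model("wrist");im=ctrl.camera("wrist");cv2.imwrite("pics/w5.png",cv2.resize(im[:,:,::-1],None,fx=1.25,fy=1.25))
o=ctrl.get_obs();print(o["ee_pos"],o["eef_rot"],o["grip_width"])
ms=cv2.inRange(cv2.cvtColor(im,cv2.COLOR_RGB2HSV),(3,110,40),(14,255,200))
n,l,s,c=cv2.connectedComponentsWithStats(ms)
for i in range(1,n):
    if s[i,4]>200: print(s[i],c[i],onz(m,*c[i],.09))
print((proj(m,[[.5,.1155,.086],[.612,.089,.103],[.612,.089,.013]]))*1.25)
E
```

```text
[0.51478942 0.11137864 0.20139532] [ 3.13907560e+00 -1.79744414e-03  1.33871956e+00] 0.05379691354778449
[ 300  153   15   89 1182] [307.51184433 196.1641286 ] [0.50277381 0.11914751 0.09      ]
[[382.49101294 248.63740695]
 [520.16607046 254.2106955 ]
 [492.58577968 230.19071198]]
```

View pics/w5.png

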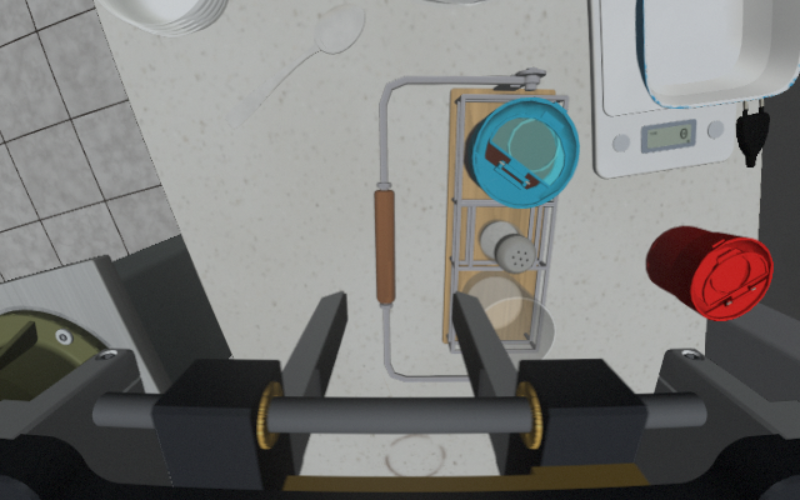

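Step 1 is done: the shaker stands upright in the bay with its cap at (516,254). The grip centre is at about (384,246). Next is grasping the handle.

```bash
python3 - <<'E'
from h import *
plan([.502,.1175,.067],1.337,1)
E
```

```text
[0.0028, -0.0142, 0.1344] [0.0025, -0.0018, 0.0017]
```

Emit:
{"api": "jog_arm", "payload": {"motion": [[0.003,-0.014,0,0.0025,-0.002,0,0.0],[0,0,0.03,0,0,0,0.0],[0,0,0.03,0,0,0,0],[0,0,0.025,0,0,0,0],[0,0,0,0,0,0,0]]}}

```text
time_s: 10.8
ee_pos: [0.5008, 0.1169, 0.1119]
eef_rot: [-3.135, 0.003, 1.337]
force: [0.1, -0.4, 0.8]
grip_width: 0.0472
grip_force: 0.0
```

Emit:
{"api": "jog_arm", "payload": {"motion": [[0,0,0.02,0,0,0,0.0],[0,0,0.02,0,0,0,0],[0,0,0.01,0,0,0,0],[0,0,0,0,0,0,0],[0,0,0,0,0,0,-0.1]]}}

```text
time_s: 11.3
ee_pos: [0.5027, 0.1172, 0.0658]
eef_rot: [-3.141, 0.001, 1.338]
force: [0.6, 1.1, -0.1]
grip_width: 0.0435
grip_force: 0.0
```

Emit:
{"api": "jog_arm", "payload": {"motion": [[0,0,0,0,0,0,-0.3],[0,0,0,0,0,0,-0.45],[0,0,0,0,0,0,-0.55],[0,0,0,0,0,0,-0.65],[0,0,0,0,0,0,-0.75]], "squeeze": 12}}

```text
time_s: 11.8
ee_pos: [0.5018, 0.1172, 0.0647]
eef_rot: [-3.139, 0.001, 1.338]
force: [-2.8, -0.1, 2.9]
grip_width: 0.0161
grip_force: 12.0
```

Emit:
{"api": "jog_arm", "payload": {"motion": [[0,0,0,0,0,0,-0.9],[0,0,0,0,0,0,-1],[0,0,0,0,0,0,-1],[0,0,0,0,0,0,-1]]}}

```text
time_s: 12.2
ee_pos: [0.5018, 0.1172, 0.0646]
eef_rot: [-3.139, 0.001, 1.338]
force: [-5.8, 2.0, 3.8]
grip_width: 0.0164
grip_force: 12.0
```

Emit:
{"api": "jog_arm", "payload": {"motion": [[0,0.0006,-0.012,0,0,0,-1],[0,0.0019,-0.0119,0,0,0,-1],[0,0.0031,-0.0116,0,0,0,-1],[0,0.0043,-0.0112,0,0,0,-1],[0,0.0055,-0.0107,0,0,0,-1]], "squeeze": 20}}

```text
time_s: 12.7
ee_pos: [0.5177, 0.1134, 0.1234]
eef_rot: [-3.14, 0.001, 1.338]
force: [-3.9, 0.8, 1.2]
grip_width: 0.0166
grip_force: 20.0
```

Emit:
{"api": "jog_arm", "payload": {"motion": [[0,0,0,0,0,0,-1]]}}

```text
time_s: 12.8
ee_pos: [0.5185, 0.1133, 0.1239]
eef_rot: [3.141, 0.0, 1.337]
force: [-6.6, -0.5, 2.8]
grip_width: 0.0159
grip_force: 20.0
```

Emit:
{"api": "jog_arm", "payload": {"motion": [[0,0.0065,-0.0101,0,0,0,-1],[0,0.0076,-0.0094,0,0,0,-1],[0,0.0085,-0.0085,0,0,0,-1],[0,0.0094,-0.0076,0,0,0,-1],[0,0.0101,-0.0065,0,0,0,-1]]}}

```text
time_s: 13.3
ee_pos: [0.5591, 0.1039, 0.1651]
eef_rot: [-3.141, 0.0, 1.338]
force: [-1.3, 1.6, 1.9]
grip_width: 0.0162
grip_force: 20.0
```

Emit:
{"api": "jog_arm", "payload": {"motion": [[0,0.0107,-0.0055,0,0,0,-1],[0,0.0112,-0.0043,0,0,0,-1],[0,0.0116,-0.0031,0,0,0,-1],[0,0.0119,-0.0015,0,0,0,-1],[0,0.012,0,0,0,0,-1]]}}

```text
time_s: 13.8
ee_pos: [0.6157, 0.0908, 0.1796]
eef_rot: [3.14, -0.001, 1.338]
force: [-0.0, 2.2, 6.3]
grip_width: 0.0161
grip_force: 20.0
```

Emit:
{"api": "jog_arm", "payload": {"motion": [[0,0,0,0,0,0,-1],[0,0,0,0,0,0,-1]], "squeeze": 45}}

```text
time_s: 14.0
ee_pos: [0.6157, 0.0908, 0.1796]
eef_rot: [3.14, -0.001, 1.338]
force: [0.6, 3.5, 7.9]
grip_width: 0.0163
grip_force: 45.0
```

```bash
python3 - <<'E'
from h import *
im=ctrl.camera("scene");cv2.imwrite("pics/s6.png",cv2.resize(im[60:320,200:460,::-1],None,fx=2.3,fy=2.3,interpolation=cv2.INTER_CUBIC))
o=ctrl.get_obs();print(o["ee_pos"],o["eef_rot"],o["grip_width"],o["force"])
E
```

```text
[0.61551044 0.09084648 0.17965877] [ 3.13984081e+00 -7.10455897e-04  1.33775590e+00] 0.015957320693291373 [1.09455662 1.66494043 6.99858358]
```

View pics/s6.png

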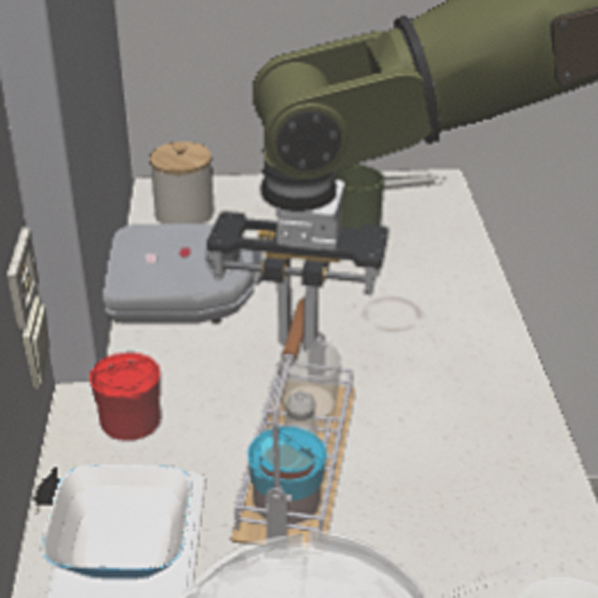

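The handle stands upright with the carrier still on the worktop and everything in it. Lifting straight up.

Emit:
{"api": "jog_arm", "payload": {"motion": [[0,0,-0.001,0,0,0,-1],[0,0,-0.002,0,0,0,-1],[0,0,-0.003,0,0,0,-1],[0,0,-0.005,0,0,0,-1],[0,0,-0.006,0,0,0,-1]]}}

```text
time_s: 14.55
ee_pos: [0.614, 0.0904, 0.1951]
eef_rot: [-3.138, 0.002, 1.338]
force: [-0.5, 0.1, -8.9]
grip_width: 0.0158
grip_force: 45.0
```

Emit:
{"api": "jog_arm", "payload": {"motion": [[0,0,-0.008,0,0,0,-1],[0,0,-0.01,0,0,0,-1],[0,0,-0.01,0,0,0,-1],[0,0,-0.01,0,0,0,-1],[0,0,-0.01,0,0,0,-1]]}}

```text
time_s: 15.05
ee_pos: [0.6143, 0.0906, 0.2444]
eef_rot: [-3.14, 0.001, 1.338]
force: [-0.2, 0.4, -8.8]
grip_width: 0.0158
grip_force: 45.0
```

Emit:
{"api": "jog_arm", "payload": {"motion": [[0,0,-0.01,0,0,0,-1],[0,0,-0.01,0,0,0,-1],[0,0,-0.008,0,0,0,-1],[0,0,-0.006,0,0,0,-1],[0,0,-0.004,0,0,0,-1]]}}

```text
time_s: 15.55
ee_pos: [0.6145, 0.0907, 0.2818]
eef_rot: [-3.14, 0.001, 1.338]
force: [-0.7, 1.3, -9.6]
grip_width: 0.0158
grip_force: 45.0
```

Emit:
{"api": "jog_arm", "payload": {"motion": [[0,0,-0.002,0,0,0,-1],[0,0,0,0,0,0,-1],[0,0,0,0,0,0,-1],[0,0,0,0,0,0,-1],[0,0,0,0,0,0,-1]]}}

```text
time_s: 16.05
ee_pos: [0.6144, 0.0906, 0.283]
eef_rot: [-3.139, 0.001, 1.338]
force: [0.5, -0.1, -9.4]
grip_width: 0.0158
grip_force: 45.0
```

Emit:
{"api": "jog_arm", "payload": {"motion": [[0,0,0,0,0,0,-1],[0,0,0,0,0,0,-1],[0,0,0,0,0,0,-1],[0,0,0,0,0,0,-1],[0,0,0,0,0,0,-1]]}}

```text
time_s: 16.55
ee_pos: [0.6144, 0.0906, 0.2833]
eef_rot: [-3.14, 0.001, 1.338]
force: [0.8, -0.2, -8.8]
grip_width: 0.0158
grip_force: 45.0
```

Emit:
{"api": "jog_arm", "payload": {"motion": [[0,0,0,0,0,0,-1],[0,0,0,0,0,0,-1],[0,0,0,0,0,0,-1],[0,0,0,0,0,0,-1],[0,0,0,0,0,0,-1]]}}

```text
time_s: 17.05
ee_pos: [0.6144, 0.0906, 0.2833]
eef_rot: [-3.14, 0.001, 1.338]
force: [0.0, -0.7, -9.7]
grip_width: 0.016
grip_force: 45.0
```

```bash
python3 - <<'E'
from h import *
im=ctrl.camera("scene");cv2.imwrite("pics/s7.png",cv2.resize(im[60:320,200:460,::-1],None,fx=2.3,fy=2.3,interpolation=cv2.INTER_CUBIC))
o=ctrl.get_obs();print(o["ee_pos"],o["eef_rot"],o["grip_width"],o["force"],o["moment"])
E
```

```text
[0.61442193 0.09064024 0.28331656] [-3.13964950e+00  1.00653802e-03  1.33778532e+00] 0.015872309905229802 [-0.12559651 -0.48604243 -9.89856181] [-0.07483263  0.08001992 -0.02347661]
```

View pics/s7.png

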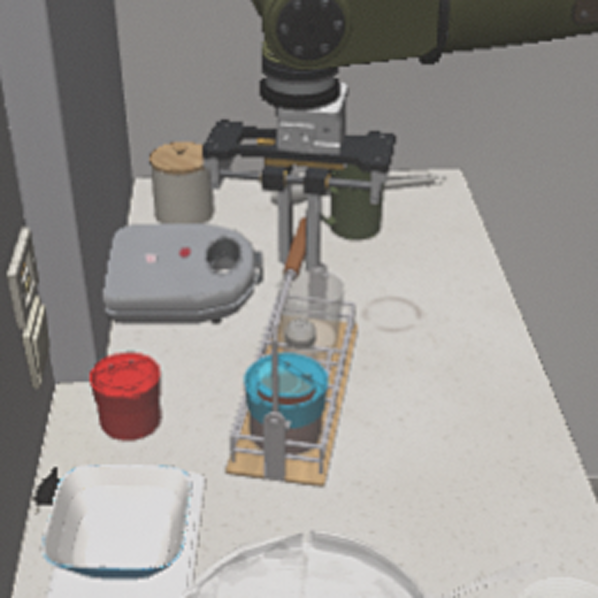

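The carrier hangs about 10 cm up with all its contents, the jar-side ear pivot at crop (275,425). A quick tilt and stillness check before handing in.

Emit:
{"api": "jog_arm", "payload": {"motion": [[0,0,0,0,0,0,-1],[0,0,0,0,0,0,-1],[0,0,0,0,0,0,-1],[0,0,0,0,0,0,-1],[0,0,0,0,0,0,-1]]}}

```text
time_s: 17.6
ee_pos: [0.6144, 0.0906, 0.2833]
eef_rot: [-3.14, 0.001, 1.338]
force: [0.4, -0.2, -8.9]
grip_width: 0.0157
grip_force: 45.0
```

```bash
python3 - <<'E'
from h import *
s=ctrl.camera_model("scene");im=ctrl.camera("scene")[60:320,200:460,::-1]
a=cv2.imread("pics/s7.png");b=cv2.resize(im,None,fx=2.3,fy=2.3,interpolation=cv2.INTER_CUBIC)
g=lambda x:np.float32(cv2.cvtColor(np.ascontiguousarray(x[340:490,220:360]),6))
print("shift",cv2.phaseCorrelate(g(a),g(b)))
u=np.array([.232,.973,0]);v=np.array([.973,-.232,0]);c=np.array([.6135,.0905,.103])
Q=[c+i*.145*u+j*.052*v+[0,0,.013+t] for i,t in((1,0),(1,.012),(1,-.012)) for j in(-1,1)]
print((proj(s,Q)-[200,60])*2.3)
E
```

```text
shift ((-0.011962943169720575, 0.018769500769877823), 1.0108082255610713)
[[326.21659054 485.89293137]
 [225.81637712 472.42821787]
 [326.50124239 477.42762671]
 [225.36198574 463.99547681]
 [325.93557364 494.23221077]
 [226.26481498 480.73783343]]
```

```bash
python3 -c "
from station import ctrl
print(ctrl.hand_in())"
```

```text
the job is handed in; nothing more can be done
None
```

I handed the job in: the salt shaker stands in the middle compartment and the carrier is held level and still by its upright handle, about 10 cm up with everything in it; the hand-in returned no verdict.

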